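# Offer up the matching hinge leaf and hold it for the pin

### The job

Two loose aluminium hinge leaves stand in grey holders; take the one whose knuckle fits between the two knuckles on the blue jamb block, and lower it upright between them until all three pin holes line up well enough for the 8 mm brass pin to slide straight through. Finish holding it there in the gripper, hanging free and not resting or pressing on the jamb, so that the pin can be put in. Leave the other leaf in its holder and everything else where it is.

Things in the scene. Friction and masses are not known exactly. Their poses are not given: they have to be found in the camera images.
- jamb_hole (a point): Middle of the gap between the two fixed steel knuckles on the jamb block, on the axis of their pin hole, 50 mm above the bench. y axis: pin axis (level); x axis: level, from the gap back to the block; z up. Each fixed knuckle is a 20 mm barrel, 22 mm long, with a 12 mm hole; they lie 15 to 37 mm to either side along y, so the gap is 30 mm wide, open above, in front and below.
- narrow_leaf_mid (a point): Centre of the plate of the leaf that fits, the place to grip: aluminium plate 10 mm thick (x axis), 64 mm wide (y axis), 50 mm high (z axis, up), upright in its holder with this point 59 mm above the bench. Below the middle of its lower edge is one short knuckle, a 20 mm barrel 26 mm long along y with a 12 mm pin hole.
- narrow_leaf_hole (a point): Middle of the pin hole in the knuckle of the leaf that fits, 39 mm straight below narrow_leaf_mid; y axis along the hole. The plate's lower edge is 14 mm above this point, so with the holes in line it clears the fixed barrels by 4 mm.
- narrow_leaf: The leaf that fits as a whole, the same front and back, about 0.12 kg; origin at the underside of its knuckle, 10 mm below the hole axis and 49 mm below the plate's centre; axes as for its points.
- wide_leaf_mid (a point): Centre of the plate of the other leaf: same plate, but its knuckle is 44 mm long and too wide for the gap. To be left in its holder.
- jamb: Blue jamb block with a steel hinge leaf on top, fixed; origin on the bench straight below jamb_hole, same axes. Block and plate lie behind the gap, from 14 mm behind the pin axis back to 64 mm, 90 mm wide (bolted ears 126 mm over all, 8 mm high), and rise to 49 mm above the bench.
- stand_a: Grey holder, fixed, 50 x 84 mm (x, y) and 50 mm high, origin on the bench at its centre. Two posts hold a leaf by the lowest 16 mm of its ends with about 2 mm of play, open above; between the posts 52 mm are free. It holds the leaf that fits; lift the leaf straight up, at least 20 mm, to free it.
- stand_b: Second grey holder, same as the first; it holds the other leaf. Which of the two holders stands on which side varies.
- hinge_pin: Brass hinge pin, 8 mm thick, 90 mm long along y, lying on the bench; origin at its underside in the middle. Not to be moved.
- jar: Small white jar, 45 mm across, 24 mm high; origin under its centre. Not to be moved.
- tin: Grease tin with green lid, 54 mm across, 20 mm high; origin under its centre. Not to be moved.
- block: Ground steel block 24 x 40 x 25 mm; origin under its centre. Not to be moved.
- hexkey: Hex key 26 x 82 x 5 mm; origin under its centre. Not to be moved.
There are look-alikes about, which are no part of the job. What is shaped like the narrow_leaf but brown is not meant.

How it is judged:
On the way:
1. the fitting leaf is lifted out of its holder by the gripper (height (world z) of narrow_leaf_mid above 0.09 m and contact force between the fingers and narrow_leaf above 2 N), for 0.2 s.
At the end, for the whole second after the job is handed in: The leaf with the short knuckle is still, upright within 0.2 rad, gripped with more than 2 N, its hole in line with the jamb's holes within 3 mm along each axis of the jamb and within 0.08 rad, and touches the jamb with less than 5 N (x of narrow_leaf_hole in the frame of jamb_hole between -0.003 and 0.003 m and y of narrow_leaf_hole in the frame of jamb_hole between -0.003 and 0.003 m and z of narrow_leaf_hole in the frame of jamb_hole between -0.003 and 0.003 m and angle between the y axis of narrow_leaf and the y axis of jamb, either way round below 0.08 rad and angle between narrow_leaf's own z axis and vertical below 0.2 rad and contact force between the fingers and narrow_leaf above 2 N and contact force between narrow_leaf and jamb below 5 N and linear speed of narrow_leaf below 0.02 m/s); the arm keeps its last pose, push and grip.
It fails at once if the other leaf is moved more than 15 mm (distance of wide_leaf_mid from where it was at the start of the episode above 0.015 m).
It fails at once if the pin, jar, tin, steel block or hex key is moved more than 25 mm (distance of any of hinge_pin, jar, tin, block, hexkey from where it was at the start of the episode above 0.025 m).
It also fails if it takes over 43 s, if anything falls off the work surface, if the arm or the gripper's body presses on something with over 40 N, if the wrist force passes 120 N, or if a joint passes its speed limit or range.

### The arm

A 6-joint arm with a two-finger parallel gripper is mounted at the origin on a cart in front of the work surface, level with it; the furniture and walls round the work are solid. World frame = base frame: x ahead of the robot, y to its left, z up, the work surface at z = 0. Lengths are in m, angles in rad, forces in N, time in s.
With the tool pointing down it reaches from about 0.375 to 0.9 m from the base axis. Payload 3.1 kg.
Tool frame: the origin (TCP) lies on the centre line of the jaws, within the pads' length; the fingertips stand 8 mm ahead of it and the grasp point (between the pads) lies 11 mm behind it; z points along the fingers, y is the line along which they close (so a half turn about z gives the same grasp; the last joint's range is limited). The gripper opens to 85 mm and grips with 20 to 120 N. Pads are 22 mm wide; open, the fingers measure 114 mm over their backs; the gripper's body (76 mm by 85 mm) begins 54 mm behind the grasp point. The pads swing forward as they close: fully open they stand 13 mm farther back than shut.
Start: joints at [1.042, 0.527, 1.433, -0, 1.181, -0.178], TCP at [0.214, 0.587, 0.239] pointing down, gripper open.
Joint ranges: [-3.08, 3.08], [-0.75, 2.2], [0.22, 2.44], [-1.43, 4.57], [0, 2.65], [-2.85, 2.85]. Speed limits (rad/s): [2.79, 2.79, 3.14, 3.14, 3.14, 3.14].

### API

Orientations are given as a unit quaternion [x, y, z, w].
In Python, from station import * gives the robot as it stands.
- The arm moves only by the tool play_rows, never from a script. Its argument "rows" is a list of rows, each a list of 3 entries, a list of its own where there are three numbers: the turn, a rotation vector about the tool's x, y, z in degrees, then the shift along the tool's x, y, z in mm, then the closure, from 0 (fully open) to 1 (shut). In form: [[[ax, ay, az], [dx, dy, dz], jaw], ...]. A call has 1 to 12 rows; each row shifts and turns the commanded pose from where the row before left it, along the tool's axes as they then stand; what a row does not reach is not made up. A row lasts 1/12 s, in which the tool goes at most 41.7 mm and 7.16 degrees, less where a joint would pass 70% of its speed; a pose out of reach is approached as far as the arm can. A call with a gripper value outside its range is refused whole. The fingers move at their own pace and stop on an object; "grip_force" is the grip in N (left out, the last holds). Time passes only in rows, so rows that do not move let the fingers close. It gives the time, the measured TCP pose, the force, the opening and the grip force at its end, in the units of the state.
- sense(): the state, without advancing time (a new reading comes with each control period).
- snapshot(name): name is "side" or "top"; returns (picture, depth): 420x560x3 uint8, red, green, blue; 420x560 float32, m along the optical axis (not along the pixel's ray), 0 where there is no reading.
- get_calibration(name): a dict with "vfov" (degrees; the focal length in pixels is half the picture's height over the tangent of half this angle, whatever the lens; pixels are square), "cx", "cy" (the principal point, pixels), "xyz" and "attitude" of the camera in the world. Camera axes: x right, y down, z forward; pixel columns grow to the right and rows downward; lengths in m; the calibration is good to about 2 mm. A picture is of the moment at which its call begins. get_calibration takes no time and is no camera call.
- sign_off(): hands the job in; it is judged then, once.
The state is a dict: "t": time; "q": joint angles; "qd": joint speeds; "tau": joint torques, N m; "tcp_pos": TCP position; "tool_rot": TCP orientation; "force": force on the tool from outside, world axes, zero at the start; "ft_torque": the same for the moment, N m; "finger_gap": opening from 0.0 (shut) to 1.0 (fully open); "gripper_force": force on a finger pad.
Only numpy, scipy, OpenCV 4.12 (cv2) and the standard library are available. Lean on these libraries where they do the work, as an engineer would, in place of code of your own. Each camera call takes 0.05 s, during which the arm holds its last target. There are 200 camera calls.

## Working session

There is one attempt and no reset: what is moved stays moved. The work goes in short steps, Python scripts to look and compute and a tool call to move; the robot and the scene stay as the last step left them, time stands still between calls to the robot, and variables do not carry over. Pictures are saved under pics/ and viewed, at most 10 in all, crops included, and the job is handed in when it is done.

Besides the shell and the picture viewer there is one more tool, called after "Emit:" as name(argument=value, ...) on one line, values as JSON. play_rows: Moves the arm, as the interface text tells. Its arguments: {"type":"object","properties":{"rows":{"type":"array","items":{"type":"array"}},"grip_force":{"type":"number"}},"required":["rows"]}

```bash
mkdir -p pics; cat > h.py <<'E'
from station import *
import numpy as np, cv2
from scipy.spatial.transform import Rotation as R
def cam(n):
    c=get_calibration(n); f=210/np.tan(np.radians(c["vfov"])/2)
    a=np.array(c["attitude"]); M=R.from_quat(a).as_matrix() if a.size==4 else a
    return f,c["cx"],c["cy"],np.array(c["xyz"]),M
def pts(n,d):
    f,cx,cy,o,M=cam(n); v,u=np.mgrid[:420,:560]
    return np.stack([(u-cx)/f*d,(v-cy)/f*d,d],-1)@M.T+o
E
python3 - <<'E'
from h import *
for n in("top","side"):
    p,d=snapshot(n); cv2.imwrite(f"pics/{n}.png",p[:,:,::-1]); np.savez(f"{n}.npz",p=p,d=d)
    print(get_calibration(n),(d>0).mean())
s=sense();print(s)
E
```

```text
{'vfov': 53.68039940422142, 'cx': 282.9462675984345, 'cy': 217.56682903277277, 'xyz': array([ 0.32878479, -0.07608663,  0.99102428]), 'attitude': array([ 0.70970023, -0.70024535,  0.06367783, -0.04389955])} 0.9960459183673469
{'vfov': 50.65047561936355, 'cx': 272.00700003689076, 'cy': 205.11508467272097, 'xyz': array([ 0.42942336, -0.87837494,  0.76186634]), 'attitude': array([ 0.90991136, -0.0223784 ,  0.01768288, -0.41382103])} 0.996062925170068
{'t': 0.1, 'q': array([ 1.04251086e+00,  5.28353886e-01,  1.43376783e+00, -6.38589386e-07,
        1.18140673e+00, -1.78535995e-01]), 'qd': array([ 0.00113398, -0.00382524, -0.00378553, -0.00138502,  0.00222169,
        0.00065391]), 'tau': array([-9.01700532e-04, -4.43305349e+01, -1.78584892e+01, -2.88128822e-04,
        3.88578788e-03,  4.01776489e-06]), 'tcp_pos': array([0.21383749, 0.58661535, 0.23844534]), 'tool_rot': array([ 1.73984587e-01,  9.84747900e-01, -9.08180159e-04, -3.34711597e-04]), 'force': array([ 0.32175879,  0.58960367, -0.64805378]), 'ft_torque': array([ 0.00026424, -0.0020392 , -0.02820469]), 'gripper_force': 0.0, 'finger_gap': 1.000120875403397}
```

View pics/top.png

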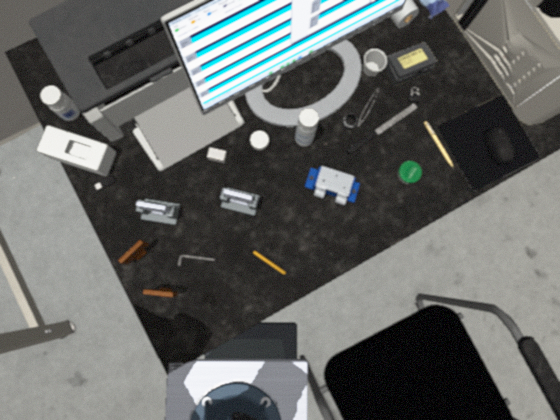

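View pics/side.png

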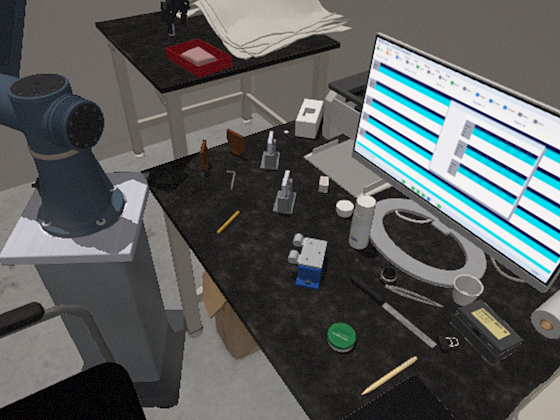

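The top view shows holders at about (158,210) and (240,201). The jamb is at (332,185), with its knuckles at (321,197) and (345,200). The side view shows the holders at (270,152) and (286,193), and the jamb at (310,262). Next I'll enlarge these areas and measure.

```bash
python3 - <<'E'
from h import *
t=np.load("top.npz");s=np.load("side.npz")
P=pts("top",t["d"]);S=pts("side",s["d"])
def c(p,u0,v0,w=66,h=50): return cv2.resize(p[v0:v0+h,u0:u0+w,::-1],(396,300),interpolation=cv2.INTER_CUBIC)
a=np.vstack([np.hstack([c(t["p"],126,186),c(t["p"],207,177)]),np.hstack([c(s["p"],238,128),c(s["p"],253,165)])])
cv2.imwrite("pics/crop.png",a)
cv2.imwrite("pics/jamb.png",np.hstack([c(t["p"],300,158),c(s["p"],280,232,)]))
for n,Q,im,boxes in(("top",P,t,[(126,186),(207,177),(300,158)]),("side",S,s,[(238,128),(253,165),(280,232)])):
  for u,v in boxes:
    q=Q[v:v+50,u:u+66].reshape(-1,3); 
    print(n,"bench",np.median(q[:,2]).round(4))
    for lo,hi in((.066,.095),(.03,.064)):
      m=q[(q[:,2]>lo)&(q[:,2]<hi)]
      if len(m)<8: continue
      r=cv2.minAreaRect((m[:,:2]*1000).astype(np.float32)); print(lo,len(m),m.mean(0).round(4),np.round(r[0],1),np.round(r[1],1),round(r[2],1),m[:,2].max().round(4))
E
```

```text
top bench 0.0015
0.066 168 [0.4901 0.1902 0.0821] [491. 192.] [64.  10.4] 81.3 0.0878
0.03 202 [0.4873 0.1836 0.0478] [491.2 192. ] [84.6 26. ] 81.6 0.0637
top bench 0.0014
0.066 165 [0.5184 0.0022 0.0822] [519.3   2.1] [63.7 10.5] 76.0 0.0889
0.03 198 [ 0.5151 -0.0014  0.048 ] [519.3   2.1] [84.  26.1] 76.5 0.064
top bench 0.0024
0.03 1010 [ 0.5555 -0.2176  0.05  ] [ 551.9 -216.9] [90.2 74.7] 72.9 0.0637
side bench -0.0002
0.066 130 [0.4854 0.1487 0.0786] [499.  132.7] [ 89.5 253.7] 29.0 0.0864
0.03 219 [0.4699 0.1917 0.0454] [524.9 226.1] [226.2 113.1] 28.8 0.0638
side bench -0.0002
0.066 97 [ 0.5214 -0.0058  0.0801] [522.1   0. ] [63.2 10.9] 75.3 0.0865
0.03 178 [ 0.5204 -0.0167  0.0453] [522.5   1.3] [87.8 25.9] 76.2 0.0631
side bench 0.0007
0.03 1039 [ 0.5556 -0.2264  0.0478] [ 553.8 -219.7] [88.2 73.7] 72.6 0.0623
```

View pics/crop.png

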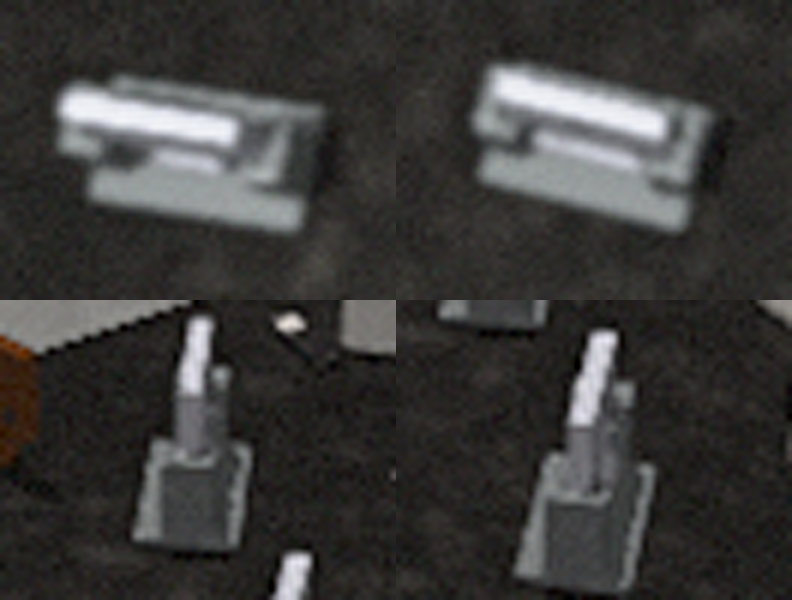

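View pics/jamb.png

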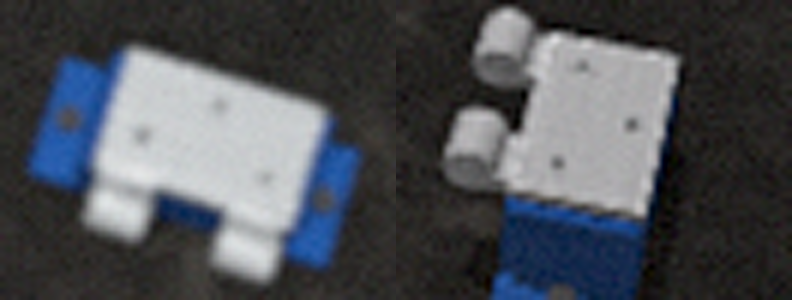

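The left leaf's knuckle measures about 25 mm against about 41 mm for the right one, so the left leaf fits. It's at (0.492, 0.191), long axis 81°. The jamb hole is at about (0.527, -0.210), y axis 73°. Sizes came out as expected: 64×10 mm plate and 90×74 mm jamb.

Emit:
play_rows(rows=[[[0,0,0],[-33,-23,0],0],[[0,0,0],[-33,-23,0],0],[[0,0,0],[-33,-23,0],0],[[0,0,0],[-33,-23,0],0],[[0,0,0],[-33,-23,0],0],[[0,0,0],[-33,-23,0],0],[[0,0,0],[-33,-23,0],0],[[0,0,0],[-33,-23,0],0],[[0,0,0],[-33,-23,0],0],[[0,0,0],[-33,-23,0],0],[[0,0,0],[-33,-23,0],0],[[0,0,0],[-33,-23,0],0]])

```text
t: 1.1
tcp_pos: [0.4921, 0.1903, 0.2391]
tool_rot: [0.174, 0.985, -0.0, -0.0]
force: [0.6, 0.1, 0.8]
finger_gap: 0.999
gripper_force: 0.0
```

Emit:
play_rows(rows=[[[0,0,7],[0,0,0],0],[[0,0,7],[0,0,0],0],[[0,0,7],[0,0,0],0],[[0,0,7],[0,0,0],0],[[0,0,7],[0,0,0],0],[[0,0,7],[0,0,0],0],[[0,0,7],[0,0,0],0],[[0,0,7],[0,0,0],0],[[0,0,7],[0,0,0],0],[[0,0,7],[0,0,0],0],[[0,0,7],[0,0,0],0],[[0,0,2],[0,0,0],0]])

```text
t: 2.1
tcp_pos: [0.4912, 0.1921, 0.2389]
tool_rot: [0.762, 0.647, -0.0, -0.0]
force: [0.3, -0.4, 0.4]
finger_gap: 1.002
gripper_force: 0.0
```

```bash
cat >> h.py <<'E'
def delta(tgt,ang,q=None):
    "tool-frame mm after turning so tool y lies at world angle ang (mod 180)"
    s=sense(); M=R.from_quat(s["tool_rot"]); m=M.as_matrix()
    a=np.degrees(np.arctan2(m[1,1],m[0,1])); w=(ang-a+90)%180-90
    print("t",s["t"],"tcp",s["tcp_pos"].round(4),"yang",a.round(2),"tilt",np.degrees(m[:2,2]).round(2),"q6",s["q"][5].round(2),"turn",-w)
    print("shift now axes",(M.inv().apply(np.array(tgt)-s["tcp_pos"])*1000).round(1),"F",s["force"].round(1),s["gripper_force"],s["finger_gap"])
E
python3 -c "
from h import *
delta([.4922,.1908,.12],-8.7)"
```

```text
t 2.1 tcp [0.4912 0.1921 0.2389] yang -9.31 tilt [-0.06 -0.01] q6 0.32 turn -0.6121136008525667
shift now axes [ -1.1   1.3 118.9] F [ 0.3 -0.4  0.4] 0.0 1.0020981029511316
```

Emit:
play_rows(rows=[[[0,0,-0.6],[-1,1,20],0],[[0,0,0],[0,0,20],0],[[0,0,0],[0,0,20],0],[[0,0,0],[0,0,20],0],[[0,0,0],[0,0,20],0],[[0,0,0],[0,0,20],0],[[0,0,0],[0,0,20],0],[[0,0,0],[0,0,20],0],[[0,0,0],[0,0,15],0],[[0,0,0],[0,0,10],0],[[0,0,0],[0,0,6],0],[[0,0,0],[0,0,0],0]])

```text
t: 3.1
tcp_pos: [0.4918, 0.1909, 0.0472]
tool_rot: [0.757, 0.653, -0.001, -0.001]
force: [0.1, -0.2, 0.4]
finger_gap: 0.999
gripper_force: 0.0
```

Emit:
play_rows(rows=[[[0,0,0],[0,0,0],0.5],[[0,0,0],[0,0,0],0.7],[[0,0,0],[0,0,0],0.8],[[0,0,0],[0,0,0],0.85],[[0,0,0],[0,0,0],0.9],[[0,0,0],[0,0,0],1],[[0,0,0],[0,0,0],1],[[0,0,0],[0,0,0],1],[[0,0,0],[0,0,0],1],[[0,0,0],[0,0,0],1]], grip_force=40)

```text
t: 3.93
tcp_pos: [0.4927, 0.1911, 0.0488]
tool_rot: [0.757, 0.653, 0.0, 0.0]
force: [-0.1, -0.3, 5.4]
finger_gap: 0.11
gripper_force: 42.4
```

```bash
python3 -c "
from h import *
delta([.4922,.1908,.048],-8.7)"
```

```text
t 3.9333 tcp [0.4927 0.1911 0.0488] yang -8.44 tilt [0.04 0.01] q6 0.31 turn 0.25684798808269704
shift now axes [-0.3 -0.4  0.8] F [-0.1 -0.3  5.4] 42.36761212348938 0.11023553509593799
```

Emit:
play_rows(rows=[[[0,0,0],[0,0,-5],1],[[0,0,0],[0,0,-10],1],[[0,0,0],[0,0,-10],1],[[0,0,0],[0,0,-10],1],[[0,0,0],[0,0,-15],1],[[0,0,0],[0,0,-15],1],[[0,0,0],[0,0,-15],1],[[0,0,0],[0,0,-15],1],[[0,0,0],[0,0,-10],1],[[0,0,0],[0,0,-5],1],[[0,0,0],[0,0,0],1],[[0,0,0],[0,0,0],1]])

```text
t: 4.93
tcp_pos: [0.4922, 0.191, 0.1584]
tool_rot: [0.757, 0.653, -0.0, 0.0]
force: [-0.2, 0.3, -1.6]
finger_gap: 0.111
gripper_force: 41.7
```

```bash
python3 - <<'E'
from h import *
delta([.527,-.2104,.159],-17.2)
E
```

```text
t 4.9333 tcp [0.4922 0.191  0.1584] yang -8.44 tilt [ 0. -0.] q6 0.31 turn 8.758537165009074
shift now axes [-391.9   93.3   -0.6] F [-0.2  0.3 -1.6] 41.65448069572449 0.11088856608157732
```

Emit:
play_rows(rows=[[[0,0,0],[-20,5,0],1],[[0,0,0],[-34,8,0],1],[[0,0,0],[-36,8,0],1],[[0,0,0],[-38,9,0],1],[[0,0,0],[-38,9,0],1],[[0,0,0],[-38,9,0],1],[[0,0,0],[-38,9,0],1],[[0,0,0],[-38,9,0],1],[[0,0,0],[-36,9,0],1],[[0,0,0],[-36,9,0],1],[[0,0,0],[-25,6,0],1],[[0,0,0],[-15,3,0],1]])

```text
t: 5.93
tcp_pos: [0.5269, -0.2138, 0.1572]
tool_rot: [0.758, 0.652, -0.0, 0.0]
force: [-0.1, -0.4, -1.4]
finger_gap: 0.113
gripper_force: 41.6
```

Emit:
play_rows(rows=[[[0,0,4],[0,0,0],1],[[0,0,4],[0,0,0],1],[[0,0,0.8],[0,0,0],1],[[0,0,0],[0,0,20],1],[[0,0,0],[0,0,20],1],[[0,0,0],[0,0,0],1],[[0,0,0],[0,0,0],1],[[0,0,0],[0,0,0],1],[[0,0,0],[0,0,0],1]])

```text
t: 6.68
tcp_pos: [0.5275, -0.2105, 0.1193]
tool_rot: [0.805, 0.593, 0.0, 0.001]
force: [0.1, 0.1, -0.9]
finger_gap: 0.109
gripper_force: 41.5
```

```bash
python3 - <<'E'
from h import *
delta([.527,-.2104,.119],-17.2)
for n in("top","side"):
    p,d=snapshot(n); np.savez(f"{n}2.npz",p=p,d=d)
    cv2.imwrite(f"pics/{n}2.png",p[:,:,::-1])
t=np.load("top2.npz")["p"];s=np.load("side2.npz")["p"]
c=lambda p,u,v:cv2.resize(p[v:v+100,u:u+66,::-1],(396,600),interpolation=cv2.INTER_CUBIC)
cv2.imwrite("pics/c2.png",np.hstack([c(t,300,140),c(s,275,200)]))
E
```

```text
t 6.6833 tcp [ 0.5275 -0.2105  0.1193] yang -17.19 tilt [ 0.09 -0.05] q6 -0.28 turn 0.006103866542474634
shift now axes [-0.1 -0.5  0.3] F [ 0.1  0.1 -0.9] 41.52648746967316 0.10948230195669707
```

View pics/c2.png

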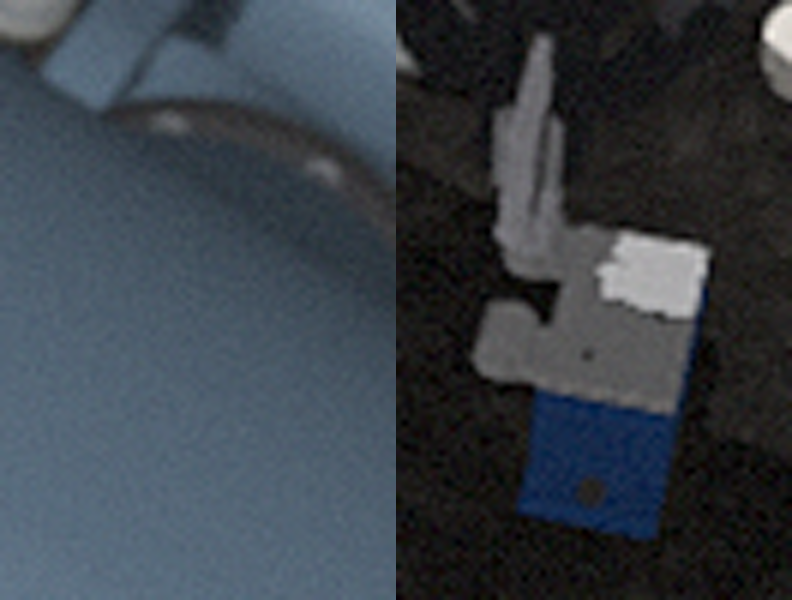

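The top view is blocked by the arm. The side crop shows the held leaf above the gap (tip near full-frame pixel (363,243)), with the near knuckle at (360,257). Next I'll measure the leaf against the jamb in the side camera's own depth.

```bash
cat > m.py <<'E'
from h import *
def jambfit(tag):
    d=np.load(tag); P=pts(tag[:-4].rstrip("0123456789"),d["d"]); p=P.reshape(-1,3)
    q=p[(np.hypot(p[:,0]-.553,p[:,1]+.218)<.065)&(p[:,2]>.036)&(p[:,2]<.064)]
    r=cv2.minAreaRect((q[:,:2]*1000).astype(np.float32))
    a=np.radians(r[2] if r[1][0]>r[1][1] else r[2]-90); 
    if np.sin(a)<0:a+=np.pi
    yd=np.array([np.cos(a),np.sin(a)]); xd=np.array([yd[1],-yd[0]])
    o=np.array(r[0])-27*xd
    c=(q[:,:2]*1000-o)@np.stack([xd,yd],1); z=q[:,2]*1000
    print(tag,"hole",o.round(1),"ang",np.degrees(a).round(2),np.round(r[1],1),"plate z",np.median(z[(c[:,0]>18)&(c[:,0]<60)]).round(1))
    k=c[:,0]<9
    for s in(-1,1):
        e=k&(c[:,1]*s>5); print(" knuckle y",c[e,1].min().round(1),c[e,1].max().round(1),"x",c[e,0].min().round(1),"ztop",np.percentile(z[e],97).round(1))
    return P,o,xd,yd
if __name__=="__main__":
    jambfit("top.npz"); P,o,xd,yd=jambfit("side.npz")
    L=pts("side",np.load("side2.npz")["d"]).reshape(-1,3)*1000
    c=np.c_[(L[:,:2]-o)@np.stack([xd,yd],1),L[:,2]]
    k=(abs(c[:,0])<16)&(abs(c[:,1])<42)&(c[:,2]>70)&(c[:,2]<165); c=c[k]
    for lo in range(70,165,5):
        e=c[(c[:,2]>=lo)&(c[:,2]<lo+5)]
        if len(e)>3: print(lo,len(e),"x",e[:,0].min().round(1),e[:,0].max().round(1),"y",e[:,1].min().round(1),e[:,1].max().round(1))
    end=c[(c[:,1]<-27)&(c[:,2]>108)]; print("end",len(end),"x",end[:,0].min(),end[:,0].max(),"y med",np.median(end[:,1]),"z",end[:,2].min(),end[:,2].max())
E
python3 m.py
```

```text
top.npz hole [ 526.  -208.8] ang 72.41 [90.1 74.7] plate z 49.5
 knuckle y -36.4 -15.2 x -9.6 ztop 63.0
 knuckle y 15.0 36.8 x -10.3 ztop 62.2
side.npz hole [ 528.1 -211.3] ang 72.63 [87.5 73.7] plate z 48.1
 knuckle y -36.5 -11.8 x -9.5 ztop 60.0
 knuckle y 15.2 39.6 x -9.9 ztop 61.1
80 11 x -7.7 7.7 y -11.3 -1.7
85 7 x -7.7 9.9 y -11.4 -6.3
90 13 x -8.0 11.1 y -11.2 8.7
95 13 x 4.7 9.2 y -9.8 6.0
105 7 x -2.4 5.7 y -31.3 -16.4
110 13 x -2.5 12.2 y -31.0 -8.1
115 23 x -11.5 15.8 y -30.0 -4.7
120 24 x -15.5 15.5 y -30.8 -5.3
125 30 x -15.9 15.2 y -30.7 -5.4
130 28 x -12.7 15.2 y -30.1 -5.5
135 29 x -15.0 14.7 y -30.5 -5.5
140 25 x -15.1 14.5 y -30.0 -5.3
145 28 x -9.9 14.5 y -31.2 9.7
150 86 x -14.3 14.8 y -30.9 24.4
155 38 x -14.5 15.6 y -30.0 19.8
160 20 x -14.5 14.5 y -14.6 7.6
end 82 x -4.287658888759455 5.95595004030825 y med -29.037742151292534 z 108.10664174220253 155.0016687631568
```

Relative to the jamb the leaf sits about +0.8 mm in both x and y. I'll correct that and lower it.

Emit:
play_rows(rows=[[[0,0,0],[-0.7,-0.8,0],1],[[0,0,0],[0,0,0],1],[[0,0,0],[0,0,5],1],[[0,0,0],[0,0,5],1],[[0,0,0],[0,0,5],1],[[0,0,0],[0,0,5],1],[[0,0,0],[0,0,5],1],[[0,0,0],[0,0,5],1],[[0,0,0],[0,0,0],1],[[0,0,0],[0,0,0],1]])

```text
t: 7.62
tcp_pos: [0.5256, -0.2107, 0.0877]
tool_rot: [0.805, 0.593, -0.0, -0.001]
force: [-0.7, -0.5, -0.7]
finger_gap: 0.106
gripper_force: 41.5
```

Emit:
play_rows(rows=[[[0,0,0],[0,0,4],1],[[0,0,0],[0,0,4],1],[[0,0,0],[0,0,2.5],1],[[0,0,0],[0,0,0],1],[[0,0,0],[0,0,0],1],[[0,0,0],[0,0,0],1],[[0,0,0],[0,0,0],1],[[0,0,0],[0,0,0],1]])

```text
t: 8.28
tcp_pos: [0.526, -0.2109, 0.078]
tool_rot: [0.805, 0.593, 0.0, 0.0]
force: [-0.2, 0.1, -1.6]
finger_gap: 0.115
gripper_force: 41.5
```

```bash
python3 - <<'E'
from m import *
delta([.527,-.2104,.0785],-17.2)
im,d=snapshot("side"); np.savez("side3.npz",p=im,d=d)
D=[d]+[snapshot("side")[1] for _ in range(7)]; dm=np.median(D,0)
cv2.imwrite("pics/c3.png",cv2.resize(im[200:290,270:350,::-1],(640,600)[:2] if 0 else (533,600),interpolation=cv2.INTER_CUBIC))
P,o,xd,yd=jambfit("side.npz")
L=pts("side",dm).reshape(-1,3)*1000
c=np.c_[(L[:,:2]-o)@np.stack([xd,yd],1),L[:,2]]
c=c[(abs(c[:,0])<16)&(abs(c[:,1])<42)&(c[:,2]>30)&(c[:,2]<125)]
for lo in range(30,125,5):
    e=c[(c[:,2]>=lo)&(c[:,2]<lo+5)]
    if len(e)>3: print(lo,len(e),"x",e[:,0].min().round(1),e[:,0].max().round(1),"y",e[:,1].min().round(1),e[:,1].max().round(1))
e=c[(c[:,1]<-27)&(c[:,2]>66)];print(e.min(0),e.max(0))
E
```

```text
t 8.2833 tcp [ 0.526  -0.2109  0.078 ] yang -17.24 tilt [ 0.02 -0.01] q6 -0.28 turn -0.040894983222202086
shift now axes [ 0.8  0.8 -0.5] F [-0.2  0.1 -1.6] 41.52574181556702 0.11457210826895778
side.npz hole [ 528.1 -211.3] ang 72.63 [87.5 73.7] plate z 48.1
 knuckle y -36.5 -11.8 x -9.5 ztop 60.0
 knuckle y 15.2 39.6 x -9.9 ztop 61.1
40 25 x -4.9 15.5 y -36.7 18.1
45 63 x -10.1 15.9 y -38.0 41.2
50 25 x -9.6 9.5 y -34.1 6.7
55 44 x -8.0 7.7 y -34.5 2.4
60 4 x -4.6 4.5 y -30.3 -9.1
65 13 x -4.7 4.5 y -31.1 -10.3
70 12 x -11.1 10.8 y -30.2 -10.4
75 26 x -14.3 14.4 y -30.6 -7.3
80 25 x -14.6 13.9 y -30.3 -7.2
85 24 x -14.6 15.9 y -30.9 -6.8
90 24 x -15.0 15.4 y -30.8 -7.3
95 26 x -15.2 15.3 y -30.6 -7.2
100 24 x -15.2 15.0 y -30.6 -7.4
105 24 x -12.3 15.3 y -29.7 2.3
110 93 x -14.3 15.2 y -30.0 20.7
115 25 x -14.7 14.9 y -15.4 7.2
120 18 x -15.1 14.8 y -14.1 6.8
[ -5.5314857  -31.13908197  66.74536505] [  4.41026984 -27.10301522 113.62273151]
```

View pics/c3.png

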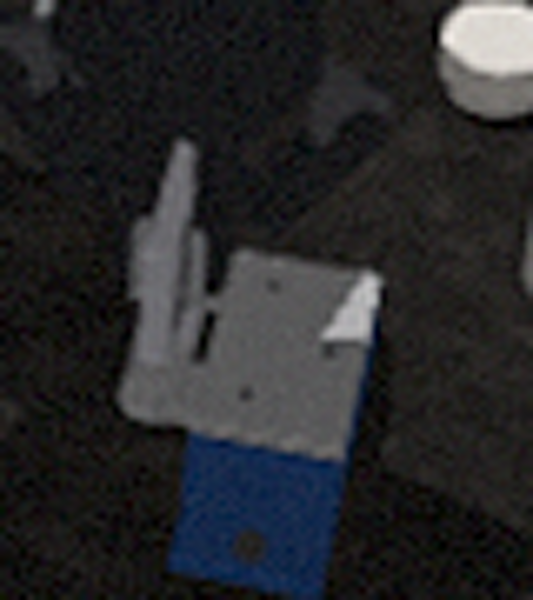

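The crop shows the leaf upright in the gap, with its plate just above the near barrel (crop pixel (150,390)). In the side camera the offsets are x about -0.3 mm, y about +0.4 mm and z about +0.2 mm. The wrist force shows only the leaf's weight, so nothing is pressing on the jamb. I'm handing it in.

```bash
python3 -c "
from station import *
print(sign_off())"
```

```text
the job is handed in; nothing more can be done
None
```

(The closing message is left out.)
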